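Set the height stop with the setting block

ROBOT

A 6-joint arm with a two-finger parallel gripper is mounted at the origin on a cart in front of the work surface, level with it; the furniture and walls round the work are solid. World frame = base frame: x ahead of the robot, y to its left, z up, the work surface at z = 0. Lengths are in mm, angles in rad, forces in N, time in s.
With the tool pointing down it reaches from about 275 to 750 mm from the base axis. Payload 10.2 kg.
Tool frame: the origin (TCP) lies between the finger pads; the fingertips stand 11 mm ahead of it and the grasp point (between the pads) lies 8 mm behind it (ctrl.nose_length is the distance from the TCP to the fingertips, in mm); x points along the fingers, y is the direction in which the jaws open and shut, and the axes are right-handed (so a half turn about x gives the same grasp; the last joint's range is limited). The gripper opens to 85 mm and grips with 20 to 120 N. Pads are 22 mm wide; open, the fingers measure 114 mm over their backs; the gripper's body (76 mm by 85 mm) begins 54 mm behind the grasp point. The pads swing forward as they close: fully open they stand 13 mm farther back than shut.
Start: joints at [-1.538, 0.313, 1.498, -0, 1.331, -0.223], TCP at [132.822, -507.927, 242.294] pointing down, gripper open.
Joint ranges: [-2.94, 2.94], [-0.97, 2.17], [0.19, 2.56], [-1.23, 4.37], [0.02, 3.11], [-2.88, 2.88]. Speed limits (rad/s): [2.39, 2.39, 3.01, 3.14, 3.14, 3.14].

INTERFACE

Orientations are given as a unit quaternion [w, x, y, z].
In Python, from rig import ctrl, capture, ticket gives the robot as it stands.
- The arm moves only by the tool step_arm, never from a script. Its argument "commands" is a list of rows, each a list of 2 entries, a list of its own where there are three numbers: the shift along the world's x, y, z normalised to -1 to 1, where 1 is 0.04 m, then the turn about the world's z normalised to -1 to 1, where 1 is 180 degrees. A call has 1 to 5 rows; each row shifts and turns the commanded pose from where the row before left it; what a row does not reach is not made up. A row lasts 1/10 s, in which the tool goes at most 50 mm and 8.59 degrees, less where a joint would pass 70% of its speed; a pose out of reach is approached as far as the arm can. A call with a number of a shift or a turn outside -1 to 1 is refused whole. A call with a gripper value outside its range is refused whole. "gripper" is the closure, from -1 (fully open) to 1 (shut), so that 0 is half open, set as the call begins (left out, the last holds). The fingers move at their own pace and stop on an object; "force" is the grip in N (left out, the last holds). Time passes only in rows, so rows that do not move let the fingers close. It gives the time, the measured TCP pose, the force and the opening at its end, in the units of the state.
- ctrl.sense(): the state, without advancing time (a new reading comes with each control period).
- capture(name): name is "scene" or "top" or "wrist"; returns a dict with "image" (420x560x3 uint8, blue, green, red), "fov_y" (degrees; the focal length in pixels is half the picture's height over the tangent of half this angle, whatever the lens; pixels are square), "cx", "cy" (the principal point, pixels), "k1" (the pictures are not rectified: a ray, as slopes to the right and down, at radius r is drawn at 1 + k1 r^2 times it, then the intrinsics apply), "origin" and "orientation" of the camera in the world. Camera axes: x right, y down, z forward; pixel columns grow to the right and rows downward; lengths in mm; the calibration is good to about 2 mm. A picture is of the moment at which its call begins. There is no depth.
- ticket.finish_job(): hands the job in, once; it reports no verdict.
The state is a dict: "time_s": time; "joints": joint angles; "dq": joint speeds; "tau": joint torques, N m; "eef_pos": TCP position; "ee_rot": TCP orientation; "force": force on the tool from outside, world axes, zero at the start; "wrist_torque": the same for the moment, N m; "grip_width": opening from 0.0 (shut) to 1.0 (fully open).
Only numpy, scipy, OpenCV 4.12 (cv2) and the standard library are available. Lean on these libraries where they do the work, as an engineer would, in place of code of your own. Each camera call takes 0.05 s, during which the arm holds its last target.

TASK

Set the height stop on the bench: slide the thicker of the two setting blocks under the stop's nose, flat on the bench, then turn the driver that stands in the stop screw clockwise until the spring nose comes down onto the block and is pushed in a few millimetres, but not all the way. Leave the block there under the nose, let go of everything, and leave the thinner block where it lies.

Things in the scene. Friction and masses are not known exactly. Their poses are not given: they have to be found in the camera images.
- stop: Grey stop fixed to the bench: column with an arm (36 wide, 46 to 62 mm up) reaching to the robot. Origin: on the bench below the nose; +x to the column (face 40 mm off), z up; open at -x. On the axis above the origin a stubby driver stands in the screw: black bar handle 46 long, 18 thick, 76 to 112 mm up; it turns without rising or sinking. Below the arm, on that axis, the nose: a 9 mm steel pin.
- stop_screw (a joint): Angle of screw and driver, rad, clockwise from above, 0 to 2.25 (end stops); starts at 0.5 to 0.8. Yaw of the handle's long axis from the stop's x axis: 1.2 - value (anticlockwise +). Nose tip is 40 mm - 10 mm x value above the bench: meets the 24 mm block at 1.6, then is pushed in against a spring 10 mm per rad, 7 mm at most. Friction 0.12 N m; stays where left.
- thick_block_grip (a point): Thicker setting block: loose aluminium bar 124 x 36 mm, 24 mm thick, 0.2 kg, with an upright dark grip post near one end (22 mm along the bar, 14 across, top 66 mm up; pinch it across the 14). Point: in the post, 50 mm above the underside. x along the bar, which runs from 20 mm behind to 115 ahead (last 11 mm a step 5 mm lower, so the full-height top ends 104 ahead); z up.
- thin_block_grip (a point): Thinner setting block, not to be used: the same shape but 12 mm thick, the post's top 54 mm up. Point: in the post, 38 mm above the underside. x along the bar, z up.

How it is judged (in metres and radians):
On the way:
1. the thicker block lies on the bench under the nose, the nose still clear above it (x of stop in the frame of thick_block_grip between 0.05 and 0.104 m and y of stop in the frame of thick_block_grip between -0.018 and 0.018 m and height (world z) of thick_block_grip below 0.054 m and value of joint stop_screw below 1.55 rad), for 0.2 s.
At the end, for the whole second after the job is handed in: The thicker block lies flat on the bench (tilt under 0.1 rad) with the nose's axis over its full-height top (50 to 104 mm ahead of the post, within 18 mm of its centre line), and the screw stands between 1.6 and 2.15 rad: the nose rests on the block, pushed in by up to 5.5 mm of its 7 mm (x of stop in the frame of thick_block_grip between 0.05 and 0.104 m and y of stop in the frame of thick_block_grip between -0.018 and 0.018 m and height (world z) of thick_block_grip below 0.054 m and angle between thick_block_grip's own z axis and vertical below 0.1 rad and value of joint stop_screw between 1.6 and 2.15 rad); the robot touches nothing.
It fails at once if the thinner block is shifted by more than 30 mm (distance of thin_block_grip from where it was at the start of the episode above 0.03 m).
It also fails if it takes over 51 s, if anything falls off the work surface, if the arm or the gripper's body presses on something with over 40 N, if the wrist force passes 120 N, or if a joint passes its speed limit or range.

## Working session

There is one attempt and no reset: what is moved stays moved. The work goes in short steps, Python scripts to look and compute and a tool call to move; the robot and the scene stay as the last step left them, time stands still between calls to the robot, and variables do not carry over. Pictures are saved under pics/ and viewed, and the job is handed in when it is done.

Besides the shell and the picture viewer there is one more tool, called after "Call:" as name([rows], argument=value, ...), one row to a line, values as JSON. step_arm: Moves the arm, as the interface text tells. Its arguments: {"type":"object","properties":{"commands":{"type":"array","items":{"type":"array"}},"gripper":{"type":"number"},"force":{"type":"number"}},"required":["commands"]}

```bash
ls; mkdir -p pics; python3 - <<'E'
from rig import ctrl,capture
import cv2
for n in ["scene","top","wrist"]:
    c=capture(n); cv2.imwrite(f"pics/{n}0.png",c["image"]); print(n,{k:v for k,v in c.items() if k!="image"})
print(ctrl.sense())
E
```

```text
pics
scene {'fov_y': 51.912731440260664, 'cx': 281.877245676674, 'cy': 221.01981768893714, 'k1': -0.10482852547884737, 'origin': array([-23.50335305, 855.05727338, 521.70167834]), 'orientation': array([ 0.18784399, -0.27981478,  0.79851948, -0.49878347])}
top {'fov_y': 53.8081293609683, 'cx': 280.3457862985693, 'cy': 211.26817085840793, 'k1': -0.04973241086434377, 'origin': array([374.31050434, 138.25906407, 897.10363377]), 'orientation': array([ 0.06677305, -0.65001323,  0.75299652, -0.07759124])}
wrist {'fov_y': 62.98591232645001, 'cx': 283.9938491984392, 'cy': 213.4283488431828, 'k1': -0.0689782394131345, 'origin': array([ 214.09987369, -486.5906049 ,  372.97799952]), 'orientation': array([ 0.13120804,  0.78058153, -0.60260436, -0.10170991])}
{'time_s': 0.15, 'joints': array([-1.53842065e+00,  3.13320545e-01,  1.49825679e+00, -2.78728300e-05,
        1.33101434e+00, -2.23387688e-01]), 'dq': array([ 3.17098235e-05,  1.62895624e-03, -2.57326919e-03, -9.59297310e-04,
        5.02637830e-04,  5.20172705e-05]), 'tau': array([ 2.35099178e-03, -4.12367177e+01, -2.59797245e+01, -1.80522566e-04,
        3.17477788e-03,  8.58968320e-06]), 'eef_pos': array([ 132.7983285 , -507.73368831,  241.86918495]), 'ee_rot': array([ 0.08982954,  0.70135651,  0.09053457, -0.7013082 ]), 'force': array([0.45029684, 0.72042177, 0.48542276]), 'wrist_torque': array([-0.02052824, -0.01773485, -0.00881711]), 'grip_width': 0.9995550349525713}
```

View pics/top0.png

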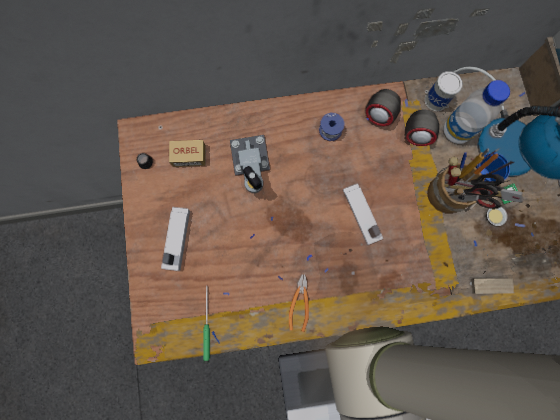

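View pics/scene0.png

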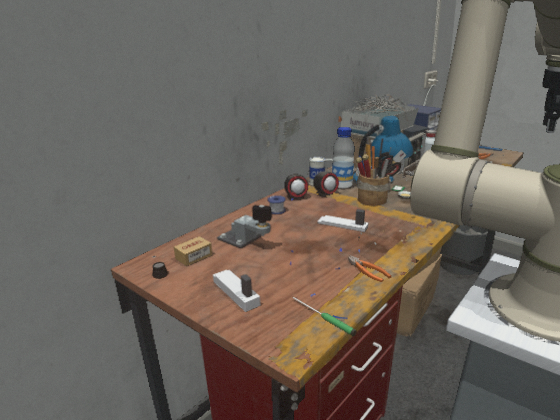

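View pics/wrist0.png

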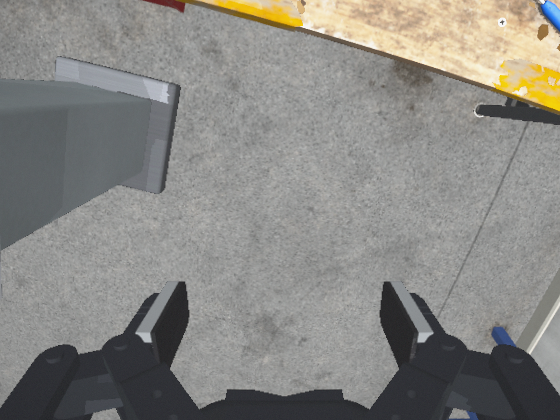

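The top view shows the stop with its driver at about (252,175), one block at (176,238) with its post at (168,259), and the other at (363,213) with its post at (375,231). In the scene view the near block (237,290) looks thicker. I'll zoom in and measure.

```bash
cat > h.py <<'E'
import numpy as np, cv2
from scipy.spatial.transform import Rotation as R
def Rm(c): 
    w,x,y,z=c["orientation"]; return R.from_quat([x,y,z,w]).as_matrix()
def K(c):
    f=210/np.tan(np.radians(c["fov_y"])/2); return np.array([[f,0,c["cx"]],[0,f,c["cy"]],[0,0,1]])
def D(c): return np.array([c["k1"],0,0,0,0.])
def ray(c,uv):
    s=cv2.undistortPoints(np.array([[uv]],float),K(c),D(c))[0,0]
    return Rm(c)@np.array([s[0],s[1],1])
def onz(c,uv,z):
    d=ray(c,uv); o=c["origin"]; return o+d*(z-o[2])/d[2]
def proj(c,P):
    M=Rm(c).T; P=np.atleast_2d(P).astype(float)
    return cv2.projectPoints(P,cv2.Rodrigues(M)[0],-M@c["origin"],K(c),D(c))[0][:,0]
E
python3 - <<'E'
import cv2
t=cv2.imread("pics/top0.png"); s=cv2.imread("pics/scene0.png")
a=lambda i,x,y,w,h,f:cv2.resize(i[y:y+h,x:x+w],None,fx=f,fy=f,interpolation=cv2.INTER_CUBIC)
import numpy as np
def put(n,*r): cv2.imwrite(n,np.vstack([np.hstack(r[:2]),np.hstack(r[2:])]))
put("pics/z0.png",a(t,150,200,60,75,5)[:300],a(t,222,125,60,75,5)[:300]) if 0 else None
L=[a(t,150,202,64,50*2-25,5),a(t,225,128,64,75,5)]
cv2.imwrite("pics/z0.png",np.hstack(L))
cv2.imwrite("pics/z1.png",np.hstack([a(t,335,178,64,75,5),a(s,210,265,64,50,5) if 0 else a(s,205,260,64,75,5)]))
cv2.imwrite("pics/z2.png",np.hstack([a(s,215,195,64,75,5),a(s,312,180,64,75,5)]))
E
```

```text
(no output)
```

View pics/z0.png

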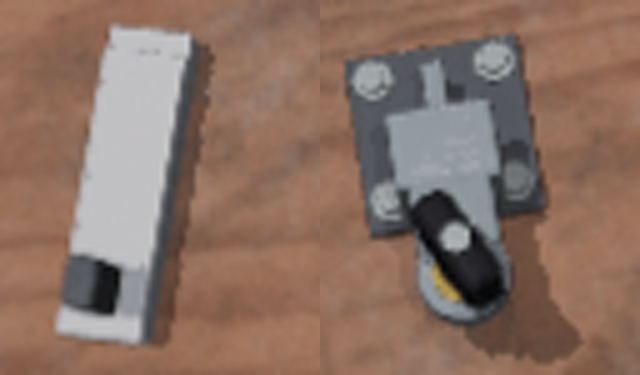

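View pics/z1.png

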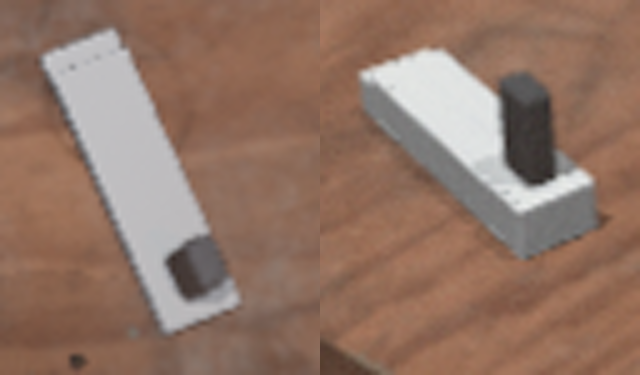

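View pics/z2.png

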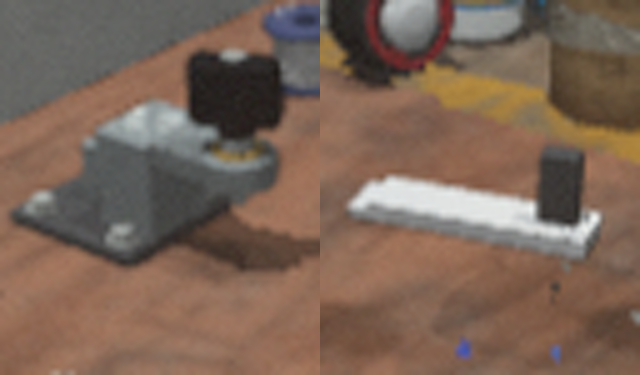

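```bash
python3 - <<'E'
from h import *
from rig import capture
c=capture("top"); s=capture("scene")
zt=lambda x,y,ox,oy:(ox+(x+.5)/5-.5,oy+(y+.5)/5-.5)
P=lambda x,y,z:onz(c,zt(x,y,150,202),z)[:2].round(1)
print("block: postL",P(57,330,24),"postR",P(145,342,24),"step L",P(108,52,24),"R",P(188,62,24),"far",P(112,28,19),P(195,35,19))
for q in [(65,305),(95,312),(72,254),(100,260)]: print("post top",P(*q,66))
Q=lambda x,y,z:onz(c,zt(x-320,y,225,128),z)[:2].round(1)
print("cap",Q(457,236,114),Q(457,236,118)); print("handle ends",Q(430,195,112),Q(487,302,112))
print("plate corners",[Q(*q,6) for q in [(345,58),(515,36),(546,208),(372,236)]])
print("arm head end",Q(462,322,50),'sides',Q(418,270,60),Q(510,270,60))
S=lambda x,y,z:onz(s,zt(x,y,215,195),z)[:2].round(1)
print("scene cap",S(233,55,114))
T=lambda x,y,z:onz(s,zt(x-320,y,205,260),z)[:2].round(1)
print("scene block post end top",T(597,183,24),T(518,212,24),"far",T(360,72,19),T(445,48,19),"posttop c",T(527,85,66), "bottom",T(527,258,0),T(598,222,0))
for q in [(374,138,0),(474,138,0),(374,238,0)]: print(q,proj(c,q))
# thin block
W=lambda x,y,z:onz(c,zt(x,y,335,178),z)[:2].round(1)
print("thin",[W(*q,12) for q in [(42,60),(112,30),(240,300),(165,332)]])
E
```

```text
block: postL [470.8 377.8] postR [460.5 341.4] step L [586.8 345.1] R [577.3 311.1] far [598.4 343.5] [590.  307.9]
post top [475.6 362.1]
post top [471.1 350.4]
post top [495.7 357.4]
post top [491.7 346.4]
cap [616.2 158.8] [614.9 158.6]
handle ends [635.2 167.2] [588.3 150.7]
plate corners [array([741.1, 201.1]), array([740.3, 122.7]), array([656.7, 120.3]), array([655.1, 199.3])]
arm head end [598.1 163.3] sides [620.5 178.3] [614.9 140.1]
scene cap [616.2 166.3]
scene block post end top [461.2 348.7] [472.5 381.8] far [602.2 346. ] [586.9 309.4] posttop c [485.1 359.9] bottom [472.6 378.7] [466.3 344. ]
(374, 138, 0) [[280.35646709 297.30210783]]
(474, 138, 0) [[273.63142642 250.91823337]]
(374, 238, 0) [[233.72623991 304.24754824]]
thin [array([584.6, -33.1]), array([593.6, -66.4]), array([466.6, -99.2]), array([457.7, -64.4])]
```

Call:
step_arm([
  [[0.45,0.85,0],0.04],
  [[0.45,0.85,0],0.04],
  [[0.45,0.85,0],0.04],
  [[0.45,0.85,0],0.04],
  [[0.45,0.85,0],0.04],
], gripper=-1)

```text
time_s: 0.75
eef_pos: [223.2, -336.5, 242.2]
ee_rot: [0.304, 0.638, 0.304, -0.638]
force: [0.6, 0.3, -0.5]
grip_width: 1.002
```

Call:
step_arm([
  [[0.45,0.85,0],0.04],
  [[0.45,0.85,0],0.04],
  [[0.45,0.85,0],0.04],
  [[0.45,0.85,0],0.04],
  [[0.45,0.85,0],0.04],
])

```text
time_s: 1.25
eef_pos: [313.2, -166.5, 242.4]
ee_rot: [0.487, 0.513, 0.486, -0.513]
force: [1.4, -0.3, -0.5]
grip_width: 1.003
```

Call:
step_arm([
  [[0.45,0.85,0],0.04],
  [[0.45,0.85,0],0.04],
  [[0.25,0.8,0],0.03],
  [[0.25,0.8,0],0.03],
  [[0.25,0.8,0],0.03],
])

```text
time_s: 1.75
eef_pos: [379.0, -2.5, 242.4]
ee_rot: [0.605, 0.367, 0.604, -0.367]
force: [0.3, -0.4, -0.3]
grip_width: 1.001
```

Call:
step_arm([
  [[0.25,0.8,0],0.03],
  [[0.25,0.8,0],0.03],
  [[0.25,0.8,0],0.03],
  [[0.25,0.8,0],0.03],
  [[0.25,0.8,0],0.03],
])

```text
time_s: 2.25
eef_pos: [429.0, 157.6, 242.3]
ee_rot: [0.673, 0.216, 0.673, -0.216]
force: [0.0, -0.2, 0.7]
grip_width: 0.998
```

Call:
step_arm([
  [[0.2,0.8,0],0.03],
  [[0.2,0.8,0],0.03],
  [[0.2,0.8,0],0.03],
  [[0,0,0],0],
  [[0,0,0],0],
])

```text
time_s: 2.75
eef_pos: [452.6, 252.2, 241.9]
ee_rot: [0.697, 0.12, 0.697, -0.12]
force: [0.4, -0.1, -0.0]
grip_width: 0.998
```

```bash
python3 - <<'E'
from h import *
from rig import capture,ctrl
for n in ["top","wrist"]:
    c=capture(n); cv2.imwrite(f"pics/{n}1.png",c["image"])
s=ctrl.sense(); w,x,y,z=s["ee_rot"]; r=R.from_quat([x,y,z,w]).as_matrix()
print(s["time_s"],s["eef_pos"],r.round(3),s["joints"],np.degrees(np.arctan2(r[1,1],r[0,1])))
c=capture("wrist")
print(proj(c,[[484.5,354.5,66],[465.7,359.6,24],[582,328,24]]))
E
```

```text
2.85 [452.70592998 251.33385652 242.29205472] [[-0.     0.336  0.942]
 [-0.     0.942 -0.336]
 [-1.    -0.    -0.   ]] [ 2.80376588e-01  2.97161648e-01  1.51895398e+00 -2.19747778e-04
  1.32573634e+00 -9.47739315e-01] 70.36891504941255
[[400.36078508 186.93117773]
 [387.87341624 158.32317553]
 [385.61975384 263.18281176]]
```

View pics/wrist1.png

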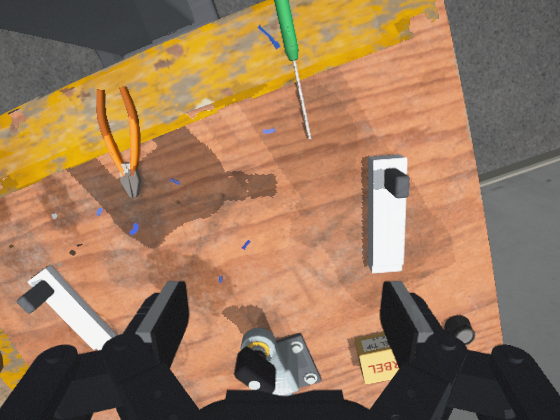

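View pics/top1.png

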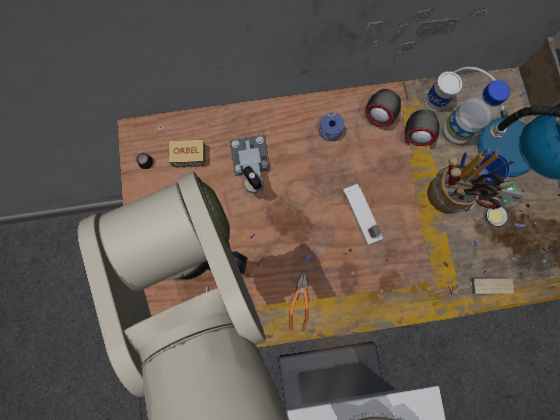

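Call:
step_arm([
  [[0.2,0.64,-0.5],0.006],
  [[0.2,0.64,-0.5],0.006],
  [[0.2,0.64,-0.5],0.006],
  [[0.2,0.64,-0.5],0.006],
  [[0,0,0],0],
])

```text
time_s: 3.4
eef_pos: [484.2, 355.2, 159.3]
ee_rot: [0.7, 0.093, 0.702, -0.094]
force: [-1.0, -0.6, 0.3]
grip_width: 0.998
```

```bash
python3 - <<'E'
from h import *
from rig import capture,ctrl
c=capture("wrist"); cv2.imwrite(f"pics/wrist2.png",c["image"])
s=ctrl.sense(); print(s["eef_pos"],s["joints"])
print(proj(c,[[484.5,354.5,66],[465.7,359.6,24],[582,328,24]]))
E
```

```text
[484.54788538 354.20560907 161.02610406] [ 4.36283254e-01  5.47308089e-01  1.36745985e+00 -1.32908386e-04
  1.22938469e+00 -8.68560189e-01]
[[284.04503662 224.10286122]
 [284.22841247 182.72937963]
 [284.15693231 311.19781056]]
```

View pics/wrist2.png

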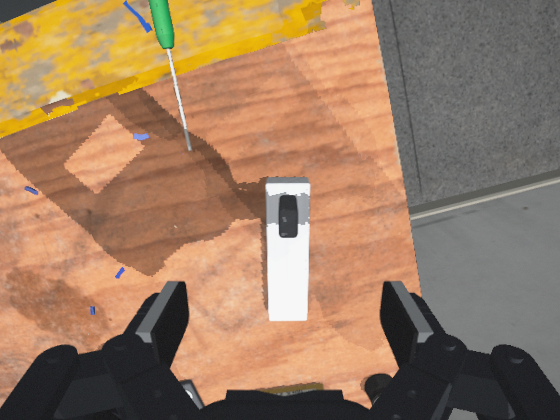

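The block is straight in the wrist view: bar centre at column 288, post at (288,215). It sits about 2 mm to +y of the tool. Descending.

Call:
step_arm([
  [[0.01,0.05,-0.6],0],
  [[0,0,-0.6],0],
  [[0,0,-0.6],0],
  [[0,0,-0.6],0],
  [[0,0,-0.3],0],
])

```text
time_s: 3.95
eef_pos: [485.1, 355.1, 53.7]
ee_rot: [0.7, 0.094, 0.701, -0.095]
force: [0.3, 1.1, 0.2]
grip_width: 1.0
```

Call:
step_arm([
  [[0,0,-0.27],0],
  [[0,0,0],0],
  [[0,0,0],0],
])

```text
time_s: 4.25
eef_pos: [485.8, 356.5, 44.5]
ee_rot: [0.701, 0.094, 0.7, -0.094]
force: [0.2, -0.1, -0.1]
grip_width: 0.996
```

Call:
step_arm([
  [[0,0,0],0],
  [[0,0,0],0],
  [[0,0,0],0],
  [[0,0,0],0],
  [[0,0,0],0],
], gripper=1, force=50)

```text
time_s: 4.75
eef_pos: [485.2, 356.5, 43.6]
ee_rot: [0.701, 0.094, 0.701, -0.094]
force: [-1.1, -2.4, -0.7]
grip_width: 0.156
```

Call:
step_arm([
  [[0,0,0],0],
  [[0,0,0],0],
  [[0,0,0],0],
  [[0,0,0],0],
  [[0,0,0],0],
])

```text
time_s: 5.25
eef_pos: [485.3, 356.5, 43.6]
ee_rot: [0.701, 0.094, 0.701, -0.094]
force: [-0.6, 0.8, 0.8]
grip_width: 0.155
```

```bash
python3 - <<'E'
from h import *
from rig import capture,ctrl
c=capture("wrist"); cv2.imwrite(f"pics/wrist3.png",c["image"])
s=ctrl.sense(); print(s)
E
```

```text
{'time_s': 5.3, 'joints': array([ 4.39234485e-01,  6.92575350e-01,  1.46065094e+00,  3.48609068e-05,
        9.88258821e-01, -8.65884183e-01]), 'dq': array([-0.00270954, -0.00089864, -0.00092118, -0.00015818, -0.00099622,
       -0.0013409 ]), 'tau': array([-3.89351891e-01, -5.21919429e+01, -2.11030161e+01, -8.78445804e-02,
       -6.69679418e-02, -7.79197348e-03]), 'eef_pos': array([485.24670359, 356.4962166 ,  43.56243296]), 'ee_rot': array([ 0.70090259,  0.09369118,  0.7008498 , -0.09363271]), 'force': array([-0.38816019, -0.50892374,  1.82779609]), 'wrist_torque': array([0.03024221, 0.06039885, 0.00035829]), 'grip_width': 0.15808634867205004}
```

View pics/wrist3.png

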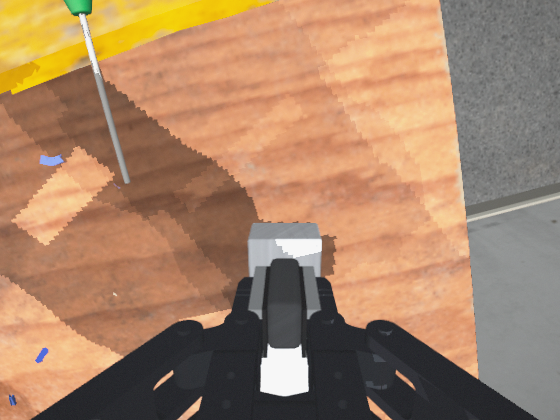

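Call:
step_arm([
  [[0,0,0.1],0],
  [[0,0,0],0],
  [[-0.14,-0.5,0],0.0093],
  [[-0.14,-0.5,0],0.0093],
  [[-0.14,-0.5,0],0.0093],
])

```text
time_s: 5.8
eef_pos: [468.0, 295.7, 47.3]
ee_rot: [0.704, 0.062, 0.705, -0.062]
force: [0.2, 0.2, -1.7]
grip_width: 0.156
```

Call:
step_arm([
  [[-0.14,-0.5,0],0.0093],
  [[-0.14,-0.5,0],0.0093],
  [[-0.14,-0.5,0],0.0093],
  [[-0.14,-0.5,0],0.0093],
  [[-0.14,-0.5,0],0.0093],
])

```text
time_s: 6.3
eef_pos: [440.0, 195.7, 47.5]
ee_rot: [0.707, 0.011, 0.707, -0.011]
force: [-0.0, -0.4, -2.1]
grip_width: 0.156
```

Call:
step_arm([
  [[-0.14,-0.5,0],0.0093],
  [[-0.14,-0.5,0],0.0093],
  [[0,0,0],0],
  [[0,0,0],0],
])

```text
time_s: 6.7
eef_pos: [429.4, 156.5, 47.6]
ee_rot: [0.707, -0.009, 0.707, 0.009]
force: [0.4, -0.9, -1.8]
grip_width: 0.153
```

```bash
python3 - <<'E'
from h import *
from rig import capture,ctrl
for n in ["top","scene"]:
  c=capture(n); cv2.imwrite(f"pics/{n}4.png",c["image"])
a=lambda i,x,y,w,h,f:cv2.resize(i[y:y+h,x:x+w],None,fx=f,fy=f,interpolation=cv2.INTER_CUBIC)
cv2.imwrite("pics/z4.png",np.hstack([a(cv2.imread("pics/top4.png"),220,125,80,110,5),a(cv2.imread("pics/scene4.png"),200,190,80,110,5)]))
s=ctrl.sense(); print(s["eef_pos"],s["joints"][0]-s["joints"][5],s["force"],s["grip_width"])
E
```

```text
[429.45549731 156.95241605  47.54520965] 1.597374288036365 [ 0.11253848 -0.26673933 -1.97595264] 0.15793878529474004
```

View pics/z4.png

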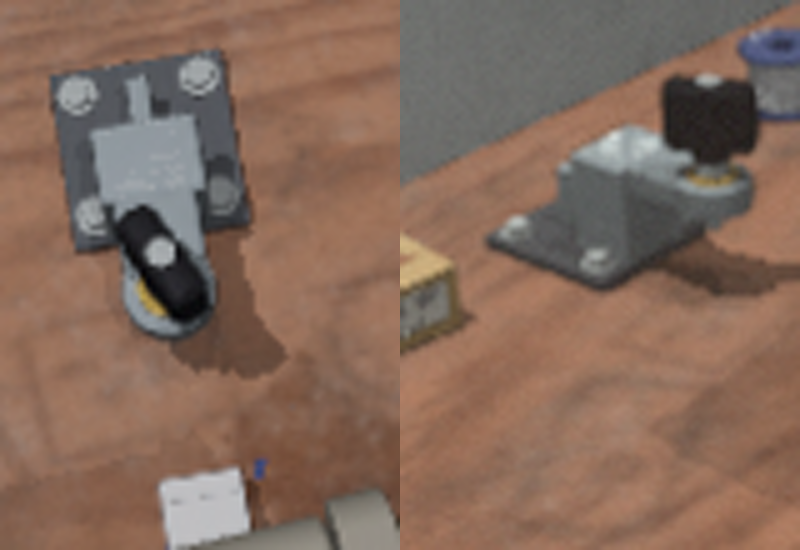

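View pics/scene4.png

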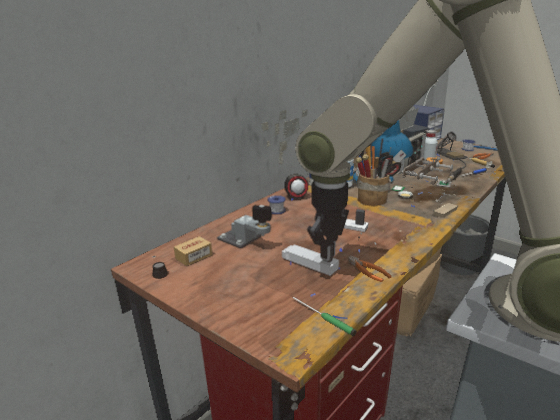

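```bash
python3 - <<'E'
from h import *
from rig import capture
c=capture("top")
Q=lambda x,y,z:onz(c,(220+(x+.5)/5-.5,125+(y+.5)/5-.5),z)[:2].round(1)
print("front",Q(160,480,23),Q(240,468,23),"step",Q(163,503,28),Q(245,490,28))
print("cap",Q(162,250,114))
print("head low edge at z46..62:",Q(123,300,54),Q(215,290,54),Q(172,338,46))
print("plate",[Q(*q,6) for q in [(52,75),(222,50),(250,226),(76,250)]])
print("column top?",[Q(*q,62) for q in [(90,130),(190,115),(205,200),(110,210)]])
i=c["image"][125:200,225:285]; g=i.max(2); m=(g<45).astype(np.uint8)
n,l,st,ce=cv2.connectedComponentsWithStats(m)
k=[j for j in range(1,n) if st[j][4]>40]
for j in k:
    ys,xs=np.nonzero(l==j); pts=np.array([onz(c,(225+x,125+y),112)[:2] for x,y in zip(xs,ys)])
    u,sg,v=np.linalg.svd(pts-pts.mean(0)); print(st[j],pts.mean(0),np.degrees(np.arctan2(v[0,1],v[0,0])),cv2.minAreaRect(pts.astype(np.float32)))
E
```

```text
front [542.9 175.5] [543.1 140.8] step [531.9 175.3] [532.4 140. ]
cap [616.6 158.7]
head low edge at z46..62: [615.8 179.4] [614.4 140.4] [598.5 161.4]
plate [array([740. , 200.4]), array([740.6, 121.8]), array([655.3, 120.9]), array([655.7, 199.7])]
column top? [array([689.9, 183.4]), array([690.4, 140.4]), array([651.8, 139.2]), array([653.3, 179.5])]
[ 18  41  19  24 170] [609.7731169  159.15492987] -153.87027421168128 ((610.8276977539062, 159.48275756835938), (50.270877838134766, 19.03438377380371), 27.836713790893555)
```

Call:
step_arm([
  [[0.3,0.05,-0.05],0],
  [[0.4,0,0],0],
  [[0.4,0,0],0],
  [[0.4,0,0],0],
  [[0.4,0,0],0],
])

```text
time_s: 7.35
eef_pos: [505.9, 159.1, 45.3]
ee_rot: [0.707, -0.01, 0.707, 0.01]
force: [-0.2, 0.5, -1.4]
grip_width: 0.154
```

Call:
step_arm([
  [[0.4,0,0],0],
  [[0.3,0,0],0],
  [[0,0,0],0],
  [[0,0,-0.05],0],
  [[0,0,0],0],
])

```text
time_s: 7.85
eef_pos: [532.8, 158.9, 43.6]
ee_rot: [0.707, -0.01, 0.707, 0.01]
force: [0.7, 0.9, 0.1]
grip_width: 0.159
```

```bash
python3 - <<'E'
from h import *
from rig import capture,ctrl
for n in ["top","scene","wrist"]:
  c=capture(n); cv2.imwrite(f"pics/{n}5.png",c["image"])
a=lambda i,x,y,w,h,f:cv2.resize(i[y:y+h,x:x+w],None,fx=f,fy=f,interpolation=cv2.INTER_CUBIC)
cv2.imwrite("pics/z5.png",np.hstack([a(cv2.imread("pics/top5.png"),220,125,80,110,5),a(cv2.imread("pics/scene5.png"),210,190,80,110,5)]))
s=ctrl.sense(); print(s["eef_pos"],s["joints"][0]-s["joints"][5],s["force"],s["grip_width"])
E
```

```text
[532.7814734  158.74329635  43.54543678] 1.5977122200943668 [-0.59495558  0.96082026  0.05090898] 0.15672521552093147
```

View pics/z5.png

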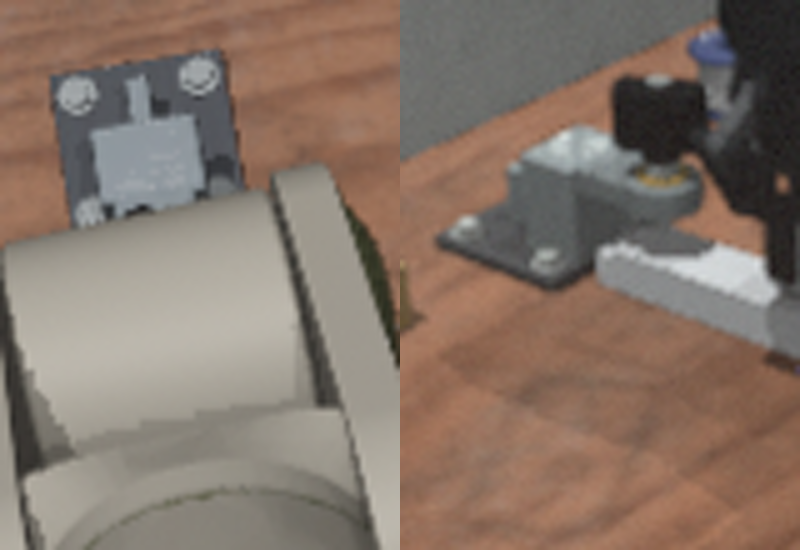

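Call:
step_arm([
  [[0,0,0],0],
  [[0,0,0],0],
  [[0,0,0],0],
  [[0,0,0],0],
  [[0,0,0],0],
], gripper=-0.2)

```text
time_s: 8.5
eef_pos: [533.2, 158.4, 43.5]
ee_rot: [0.707, -0.009, 0.707, 0.009]
force: [-0.5, -1.3, 0.5]
grip_width: 0.6
```

Call:
step_arm([
  [[0,0,0.2],0],
  [[0,0,0.5],0],
  [[0,0,0.7],0],
  [[0,0,0.7],0],
  [[0,0,0.7],0],
])

```text
time_s: 9.0
eef_pos: [533.1, 158.5, 157.3]
ee_rot: [0.707, -0.009, 0.707, 0.009]
force: [0.3, 0.4, -0.8]
grip_width: 0.598
```

Call:
step_arm([
  [[0,0,0.6],0],
  [[0,0,0.4],0],
  [[0,0,0],0],
  [[0,0,0],0],
], gripper=-1)

```text
time_s: 9.4
eef_pos: [533.0, 158.4, 195.2]
ee_rot: [0.707, -0.009, 0.707, 0.009]
force: [1.0, -0.2, -0.4]
grip_width: 0.999
```

```bash
python3 - <<'E'
from h import *
from rig import capture,ctrl
for n in ["top","scene","wrist"]:
  c=capture(n); cv2.imwrite(f"pics/{n}6.png",c["image"])
s=ctrl.sense(); print(s["time_s"],s["eef_pos"],s["joints"],s["joints"][0]-s["joints"][5],s["force"],s["grip_width"])
print(proj(c,[[616.5,158.8,114],[616.5,158.8,24],[532.8,158.7,66]]))
E
```

```text
9.55 [532.7855806  158.43463845 194.41244816] [ 7.82547663e-02  4.21205227e-01  1.47251421e+00 -3.00461150e-06
  1.24986236e+00 -1.51902974e+00] 1.5972845033857452 [-0.8943549   0.01641159  0.16256466] 1.0018706330697282
[[281.8275979  334.03311383]
 [282.43623493 275.09008836]
 [284.66058733 208.02174503]]
```

View pics/wrist6.png

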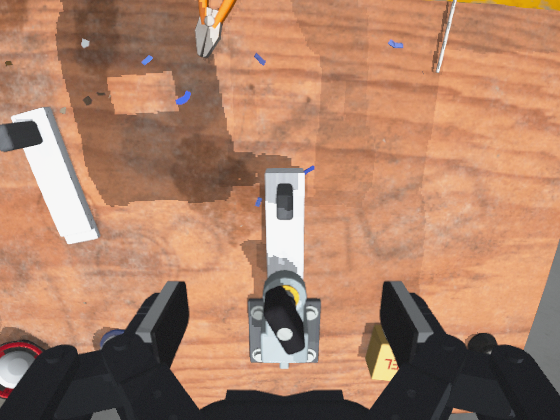

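View pics/scene6.png

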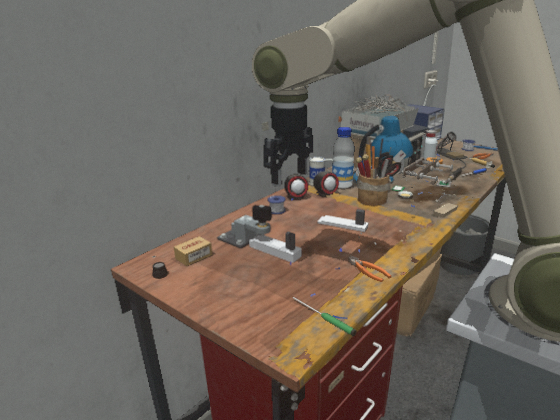

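The wrist view shows the bar, post (285,200) and driver cap (285,335) in line, so the block sits centred under the nose. Next I'll go above the driver.

Call:
step_arm([
  [[0.42,0.01,0],0.028],
  [[0.42,0.01,0],0.028],
  [[0.42,0.01,0],0.028],
  [[0.42,0.01,0],0.028],
  [[0.42,0,0],0.028],
])

```text
time_s: 10.05
eef_pos: [617.6, 160.1, 194.5]
ee_rot: [0.687, -0.165, 0.688, 0.165]
force: [-1.3, -0.2, 0.1]
grip_width: 0.999
```

Call:
step_arm([
  [[0,0,-0.3],0],
  [[0,0,-0.3],0],
  [[0,0,0],0],
  [[0,0,0],0],
])

```text
time_s: 10.45
eef_pos: [616.6, 160.2, 171.1]
ee_rot: [0.688, -0.163, 0.688, 0.163]
force: [-0.3, -0.5, 0.7]
grip_width: 0.998
```

```bash
python3 - <<'E'
from h import *
from rig import capture,ctrl
for n in ["wrist"]:
  c=capture(n); cv2.imwrite(f"pics/{n}7.png",c["image"])
s=ctrl.sense(); print(s["time_s"],s["eef_pos"],s["joints"],s["joints"][0]-s["joints"][5],s["force"],s["grip_width"])
print(proj(c,[[616.5,160,114],[616.5,160,24],[532.8,158.7,66]]))
E
```

```text
10.5 [616.89746602 160.16028368 171.7135359 ] [ 7.04969479e-02  6.16681355e-01  1.22338861e+00  3.85980360e-05
  1.30145502e+00 -1.96601306e+00] 2.036510012387184 [-0.25506479  0.04215507 -0.59997146] 0.999864844892489
[[283.71760888 244.43977007]
 [283.7707536  200.94825552]
 [338.40417729 110.91529276]]
```

View pics/wrist7.png

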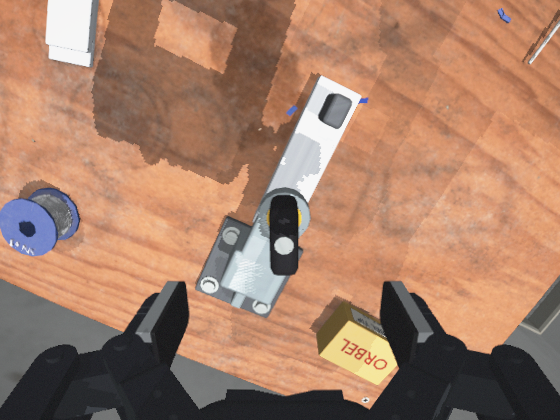

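Handle is aligned with the jaws (cap at (284,245), jaw centre at column 285). Handle yaw is about 26.7°, so the screw stands near 0.75. Descending and gripping.

Call:
step_arm([
  [[0,0,-0.5],0],
  [[0,0,-0.5],0],
  [[0,0,-0.5],0],
  [[0,0,-0.4],0],
  [[0,0,-0.12],0],
])

```text
time_s: 11.0
eef_pos: [616.5, 160.1, 89.6]
ee_rot: [0.687, -0.163, 0.689, 0.163]
force: [1.0, 0.2, 0.3]
grip_width: 1.003
```

Call:
step_arm([
  [[0,0,0],0],
  [[0,0,0],0],
  [[0,0,0],0],
  [[0,0,0],0],
  [[0,0,0],0],
], gripper=1, force=50)

```text
time_s: 11.5
eef_pos: [617.3, 160.3, 91.4]
ee_rot: [0.688, -0.163, 0.688, 0.163]
force: [-1.3, 0.1, 0.7]
grip_width: 0.205
```

Call:
step_arm([
  [[0,0,0],0],
  [[0,0,0],0],
  [[0,0,0],0],
])

```text
time_s: 11.8
eef_pos: [617.3, 160.3, 91.3]
ee_rot: [0.688, -0.163, 0.688, 0.163]
force: [-3.0, -0.3, 6.2]
grip_width: 0.206
```

```bash
python3 - <<'E'
from h import *
from rig import capture,ctrl
c=capture("wrist"); cv2.imwrite(f"pics/wrist8.png",c["image"])
s=ctrl.sense(); print(s["time_s"],s["eef_pos"],s["joints"],s["joints"][0]-s["joints"][5],s["force"],s["wrist_torque"],s["grip_width"])
E
```

```text
11.85 [617.33196868 160.26679527  91.33186608] [ 7.05479927e-02  6.98508940e-01  1.30409337e+00  2.37684756e-04
  1.13835540e+00 -1.96675205e+00] 2.0373000427357284 [-2.3041087   0.57091072  6.11746278] [0.18911143 0.41817497 0.08637181] 0.20027244353751153
```

View pics/wrist8.png

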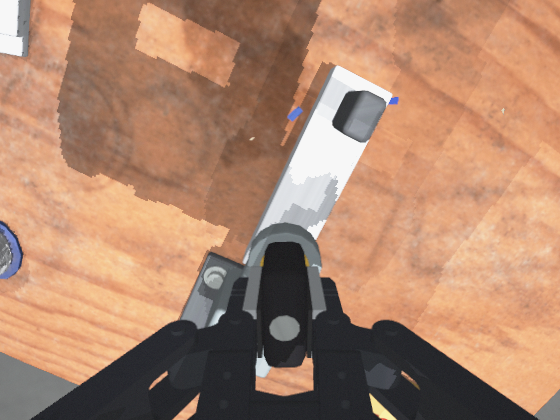

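Call:
step_arm([
  [[0,0,0],-0.035],
  [[0,0,0],-0.035],
  [[0,0,0],-0.035],
  [[0,0,0],-0.035],
  [[0,0,0],0],
])

```text
time_s: 12.35
eef_pos: [617.2, 160.7, 91.4]
ee_rot: [0.707, -0.008, 0.707, 0.009]
force: [-3.0, 3.9, 6.3]
grip_width: 0.205
```

Call:
step_arm([
  [[0,0,0],-0.035],
  [[0,0,0],-0.035],
  [[0,0,0],-0.035],
  [[0,0,0],-0.035],
  [[0,0,0],0],
])

```text
time_s: 12.85
eef_pos: [617.3, 161.2, 91.4]
ee_rot: [0.692, 0.147, 0.692, -0.145]
force: [-1.6, 6.4, 5.4]
grip_width: 0.199
```

Call:
step_arm([
  [[0,0,0],-0.03],
  [[0,0,0],-0.03],
  [[0,0,0],-0.027],
  [[0,0,0],0],
  [[0,0,0],0],
])

```text
time_s: 13.35
eef_pos: [617.4, 161.4, 91.4]
ee_rot: [0.666, 0.239, 0.666, -0.237]
force: [0.6, 7.6, 4.4]
grip_width: 0.198
```

```bash
python3 - <<'E'
from h import *
from rig import capture,ctrl
c=capture("wrist"); cv2.imwrite(f"pics/wrist9.png",c["image"])
s=ctrl.sense(); print(s["time_s"],s["eef_pos"],s["joints"],s["joints"][0]-s["joints"][5],s["force"],s["wrist_torque"],s["grip_width"])
E
```

```text
13.4 [617.44406311 161.45357152  91.36019798] [ 0.07170893  0.69868552  1.3036922   0.00225635  1.13765242 -0.81354903] 0.88525796222943 [-0.80892623  8.18895216  4.77207298] [ 0.98364481  0.09878182 -0.01739259] 0.2009194382524673
```

View pics/wrist9.png

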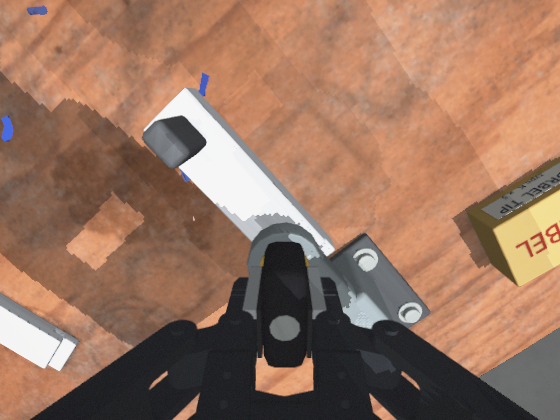

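Call:
step_arm([
  [[0,0,0],0],
  [[0,0,0],0],
  [[0,0,0],0],
  [[0,0,0],0],
  [[0,0,0],0],
], gripper=-1)

```text
time_s: 13.9
eef_pos: [617.2, 159.9, 90.6]
ee_rot: [0.666, 0.238, 0.666, -0.238]
force: [-0.4, -0.3, -0.1]
grip_width: 0.995
```

Call:
step_arm([
  [[0,0,0.3],0],
  [[0,0,0.6],0],
  [[0,0,0.6],0],
  [[0,0,0.5],0],
  [[0,0,0],0],
])

```text
time_s: 14.4
eef_pos: [618.5, 160.2, 174.6]
ee_rot: [0.668, 0.239, 0.664, -0.237]
force: [-0.5, 0.9, -0.5]
grip_width: 0.997
```

```bash
python3 - <<'E'
from h import *
from rig import capture,ctrl
c=capture("wrist"); cv2.imwrite(f"pics/wrist10.png",c["image"])
cv2.imwrite("pics/scene10.png",capture("scene")["image"])
s=ctrl.sense(); print(s["time_s"],s["eef_pos"],s["joints"][0]-s["joints"][5],s["force"],s["grip_width"])
E
```

```text
14.5 [617.12441854 160.04956474 170.72879722] 0.8841278172950964 [ 0.3316586   0.10071398 -0.75754144] 1.0019207277542697
```

View pics/wrist10.png

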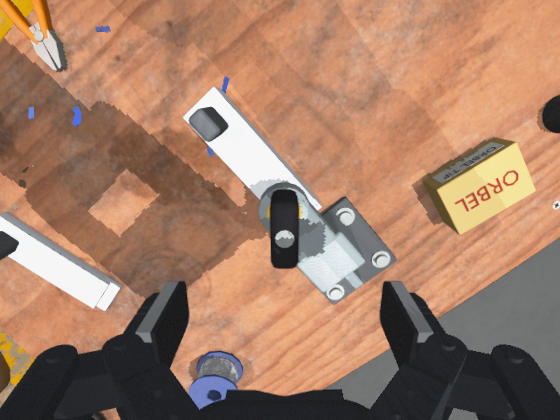

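View pics/scene10.png

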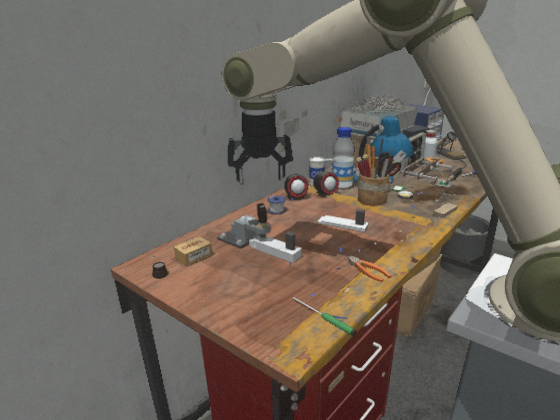

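The handle stayed at the jaw line (270–298, 190–268), the block lies under the nose and the thin block is undisturbed. One numeric check, then I'll hand in.

```bash
python3 - <<'E'
from h import *
from rig import capture,ctrl
c=capture("wrist")
cap=onz(c,(284.5,240),114)[:2]; post=onz(c,(204,120),66)[:2]
pl=[onz(c,p,6)[:2] for p in [(345,216),(381,260),(336,293)]]
print(cap,post,np.linalg.norm(cap-post)); d=pl[1]-pl[0]; print("stop/bolt yaw",np.degrees(np.arctan2(d[1],d[0])))
e=onz(c,(319,205),19)-onz(c,(219,88),24); print("block edge yaw",np.degrees(np.arctan2(e[1],e[0])))
h=onz(c,(284,262),112)-onz(c,(285,195),112); a=np.arctan2(h[1],h[0]); print("handle yaw",a, "value~",1.2-a+.01)
ctrl.sense()
E
```

```text
[614.90354561 161.73694486] [529.22069426 162.0996333 ] 85.68361895811807
stop/bolt yaw 0.540091392981265
block edge yaw 0.5515412184037218
handle yaw -0.7000584081171828 value~ 1.9100584081171827
```

```bash
python3 -c "
from rig import ticket
print(ticket.finish_job())"
```

```text
the job is handed in; nothing more can be done
None
```

I slid the thicker block flat under the stop's nose, let go of it, and turned the driver about 66° clockwise. I then opened the gripper, raised it clear and handed the job in at about 14.5 s of the 51 s allowed. The hand-in reports no verdict.

My last checks, from the wrist camera after letting go:
- **Block position:** the nose axis is about 84 to 86 mm ahead of the post (allowed 50 to 104 mm). The axis lies within about 2 mm of the block's centre line, and block and stop are parallel to within 1°.
- **Screw:** it stands at about 1.9 rad (allowed 1.6 to 2.15), so the nose should be pushed in about 3 mm. I worked this out from the handle angle; the nose tip cannot be seen from above.
- **Thinner block:** it looks unmoved in the pictures, and the arm never went near it.
- **Robot:** the arm is clear above the stop with the gripper open, touching nothing.

Before I turned the screw, an early scene-camera estimate put the stop's y about 6 to 8 mm off the other views. I went with the top and wrist cameras, which agreed to about 2 mm.

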